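# Find the release notch of the pin kit and spring its lid

### The arm

A 6-joint arm with a two-finger parallel gripper is mounted at the origin on the work surface. World frame = base frame: x ahead of the robot, y to its left, z up, the work surface at z = 0. Lengths are in m, angles in rad, forces in N, time in s.
With the tool pointing down it reaches from about 0.35 to 0.775 m from the base axis. Payload 7.3 kg.
Tool frame: the origin (TCP) lies midway between the tips of the shut fingers; the grasp point (between the pads) lies behind it (env.grip_point_offset is the z of the grasp point in the tool frame, in m); z points along the fingers, y is the direction in which the jaws open and shut (so a half turn about z gives the same grasp; the last joint's range is limited). The gripper opens to 92 mm and grips with 3 to 60 N. Pads are 19 mm wide; open, the fingers measure 130 mm over their backs; the gripper's body (75 mm by 190 mm) begins 47 mm behind the grasp point.
Start: joints at [1.02, 0.342, 1.524, -0, 1.275, -0.146], TCP at [0.207, 0.483, 0.198] pointing down, gripper open.
Joint ranges: [-2.53, 2.53], [-0.77, 2.02], [0.04, 2.7], [-1, 4.14], [0.28, 2.66], [-3.11, 3.11]. Speed limits (rad/s): [2.57, 2.57, 3.14, 3.14, 3.14, 3.14].

### API

Orientations are given as [roll, pitch, yaw] about the fixed x, y, z axes, in that order (R = Rz(yaw) Ry(pitch) Rx(roll)).
In Python, from workcell import telemetry, get_image, env gives the robot as it stands.
- The arm moves only by the tool jog_arm, never from a script. Its argument "targets" is a list of rows, each a list of 7 numbers: the finger opening in m, from 0 to 0.0918, then the shift along the tool's x, y, z in m, then the turn, a rotation vector about the tool's x, y, z in degrees. A call has 1 to 8 rows; each row is the pose to reach, as a shift and turn from the pose measured when the call began, along the tool's axes at that moment; what a row does not reach only later rows make up. A row lasts 1/12 s, in which the tool goes at most 41.7 mm and 7.16 degrees, less where a joint would pass 70% of its speed; a pose out of reach is approached as far as the arm can. A call with a gripper value outside its range is refused whole. The fingers move at their own pace and stop on an object; the grip force is fixed at half the most. Time passes only in rows, so rows that repeat a pose let the fingers close. It gives the time, the measured TCP pose, the force and the opening at its end, in the units of the state.
- telemetry.read_state(): the state, without advancing time (a new reading comes with each control period).
- get_image(name): name is "side" or "top" or "wrist"; returns a dict with "img" (384x512x3 uint8, red, green, blue), "z_map" (384x512 float32, m along the optical axis (not along the pixel's ray), 0 where there is no reading), "fx", "fy", "cx", "cy" (pixels), "k1" (the pictures are not rectified: a ray, as slopes to the right and down, at radius r is drawn at 1 + k1 r^2 times it, then the intrinsics apply), "world_to_cam" (4x4, takes a point from world to camera coordinates). Camera axes: x right, y down, z forward; pixel columns grow to the right and rows downward; lengths in m; the calibration is good to about 2 mm. A picture is of the moment at which its call begins.
- env.sign_off(): hands the job in, once; it reports no verdict.
The state is a dict: "time_s": time; "qpos": joint angles; "joint_vel": joint speeds; "joint_torque": joint torques, N m; "position": TCP position; "tcp_rot": TCP orientation; "force": force on the tool from outside, world axes, zero at the start; "wrist_torque": the same for the moment, N m; "width": finger opening in m.
Only numpy, scipy, OpenCV 4.12 (cv2) and the standard library are available. Lean on these libraries where they do the work, as an engineer would, in place of code of your own. Each camera call takes 0.05 s, during which the arm holds its last target.

### The job

Open the locksmith's pin kit with a fingertip alone: run it along the top of the kit's front rim to find the finger notch, then press down the spring catch inside the notch until the lid springs up, and draw the hand clear so that the lid stands wide open. Pick nothing up, and leave the door knob, the oil can and the pick where they are.

Things in the scene. Friction and masses are not known exactly. Their poses are not given: they have to be found in the camera images.
- kit: The pin kit: flat grey steel case with a clear lid in a steel frame, 250 mm deep (its x, -130 to +120 mm), 440 mm wide (y), 60 mm high, fixed to the shelf. Origin: on its underside; x points from the front rim to the hinge at the back, y along the rim, z up. The front rim is a flat grey ledge in front of the lid, 46 mm wide (x -130 to -84 mm), as long as the case is wide, its top 60 mm above the shelf.
- rim (a point): Middle of the kit's width, on top of the rim, 112 mm in front of the kit's origin; axes as the kit's. One notch is cut down into the rim: 64 mm long along y, open to the top and the front, with upright ends. Its middle lies anywhere from 60 mm left to 60 mm right of this point and is not reported: feel or look for it. Except at the notch the rim is level within 0.5 mm.
- catch (a joint): Turn of the steel rocker catch in the notch: 0 at rest, 0.4 rad fully pressed; frees the lid at about 0.25, springs back. Its level pad fills the notch (56 mm long, kit x -126 to -90 mm), top 19 mm below the rim's top. Hinged at its back (kit x -88 mm), it tips down in front while its upright back edge leans 8 mm over the pad: press on its front half. Pressed at point rim's x it frees the lid 4 to 6 mm down, nearer its front edge 8 to 9 mm, with about 5 N.
- lid (a joint): Opening of the lid: 0 shut, held by the catch; 1.2 rad wide open. Hinged along the back of the case (kit x +112 mm, 56 mm up), front edge 195 mm from the hinge. Once freed it swings up and away from the rim by its own spring in about 1 s and stays up; it leans lightly (about 2 N) on a hand above it until that is drawn away.
- knob_set: Bronze door knob on its round rose, 64 mm across and 73 mm high, loose, standing on the rose to one side of the kit. Origin: centre of its underside.
- oil_can: Small worn red oil can, 74 mm across, body 98 mm high, with a bent spout to 151 mm high reaching 62 mm out along its x, loose, standing to the other side of the kit. Origin: centre of its underside.
- pick: Lock pick with a round silver handle, 12 mm thick, lying loose on the shelf in front of the kit, 150 mm long in all along its x (handle from -70 to +18 mm). Origin: on the shelf under it, 70 mm from the handle's end.

How it is judged:
By the outcome, as a careful person would: the job done as asked, in the order asked, and still so for the second after the job is handed in, with the robot touching nothing.
It also fails if it takes over 72 s, if anything falls off the work surface, if the arm or the gripper's body presses on something with over 40 N, if the wrist force passes 120 N, or if a joint passes its speed limit or range.

## Working session

There is one attempt and no reset: what is moved stays moved. The work goes in short steps, Python scripts to look and compute and a tool call to move; the robot and the scene stay as the last step left them, time stands still between calls to the robot, and variables do not carry over. Pictures are saved under pics/ and viewed, and the job is handed in when it is done.

Besides the shell and the picture viewer there is one more tool, called after "Emit:" as name(argument=value, ...) on one line, values as JSON. jog_arm: Moves the arm, as the interface text tells. Its arguments: {"type":"object","properties":{"targets":{"type":"array"}},"required":["targets"]}

```bash
ls; mkdir -p pics; python3 - <<'E'
from workcell import telemetry,get_image,env
import cv2
s=telemetry.read_state()
for k in s: print(k,s[k])
print(env.grip_point_offset)
for n in ["side","top","wrist"]:
    d=get_image(n); cv2.imwrite(f"pics/{n}0.png",d["img"][:,:,::-1]); print(n,d["fx"],d["cx"],d["cy"],d["k1"],d["world_to_cam"].round(3).tolist())
E
```

```text
pics
time_s 0.0
qpos [ 1.01998363e+00  3.42722252e-01  1.52501971e+00 -8.79369263e-06
  1.27537354e+00 -1.46031449e-01]
joint_vel [ 1.05980676e-04 -3.29125375e-04 -1.12837080e-03 -7.69175913e-04
 -1.07402777e-04 -1.66707785e-05]
joint_torque [-6.27962090e-04 -4.31254363e+01 -2.44211894e+01  7.16717751e-02
  5.62960468e-02 -1.46898501e-04]
position [0.2065166  0.48219232 0.19744429]
tcp_rot [-3.14008479e+00 -2.13274862e-04  2.73681382e+00]
force [ 0.3073215   0.16844264 -0.49666246]
wrist_torque [-0.01179664  0.0013068  -0.00965254]
width 0.09196022166220716
-0.0188
side 380.7587491815856 258.8812740295111 193.0444681748907 -0.03157663622828624 [[0.905, -0.425, -0.005, -0.522], [-0.27, -0.565, -0.78, 0.209], [0.328, 0.707, -0.626, 0.842], [0.0, 0.0, 0.0, 1.0]]
top 481.76795049926596 258.25093833829317 187.10861004527146 0.014473530914552335 [[0.024, -1.0, 0.004, 0.01], [-0.976, -0.024, -0.216, 0.576], [0.216, 0.001, -0.976, 1.377], [0.0, 0.0, 0.0, 1.0]]
wrist 321.3681460674857 253.11019859329767 189.66667239851697 -0.037548475848025877 [[0.394, 0.919, -0.002, -0.523], [0.878, -0.376, 0.297, -0.036], [0.272, -0.119, -0.955, 0.391], [0.0, 0.0, 0.0, 1.0]]
```

View pics/top0.png

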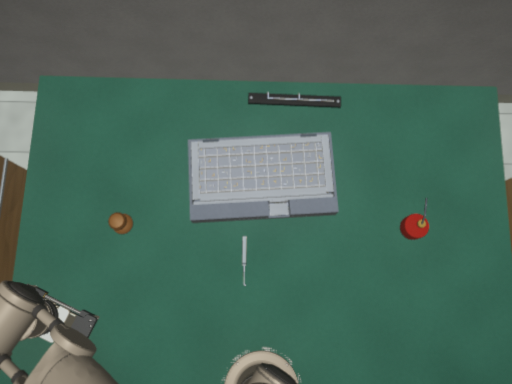

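View pics/side0.png

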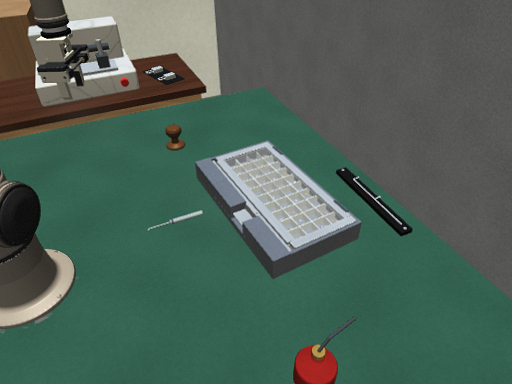

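View pics/wrist0.png

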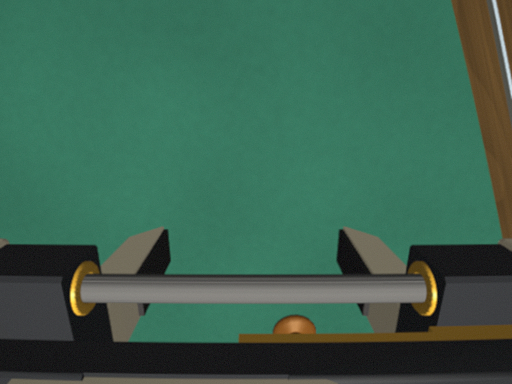

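The top view shows the kit at cols 188–337 and rows 133–220, with the notch near (279,209). The knob is at (120,222), the can at (416,226) and the pick at (244,260). Next I'll zoom in and measure.

```bash
cat > h.py <<'E'
from workcell import telemetry,get_image,env
import cv2,numpy as np
def rays(d,u,v):
    x=(np.asarray(u,float)-d["cx"])/d["fx"];y=(np.asarray(v,float)-d["cy"])/d["fy"]
    a,b=x.copy(),y.copy()
    for _ in range(20):
        k=1+d["k1"]*(a*a+b*b);a=x/k;b=y/k
    return np.stack([a,b,np.ones_like(a)],-1)
def depthpt(d,u,v):
    T=np.linalg.inv(d["world_to_cam"]);p=rays(d,u,v)*d["z_map"][np.int_(np.round(v)),np.int_(np.round(u))][...,None]
    return p@T[:3,:3].T+T[:3,3]
def planept(d,u,v,z):
    T=np.linalg.inv(d["world_to_cam"]);r=rays(d,u,v)@T[:3,:3].T;c=T[:3,3]
    return c+r*((z-c[2])/r[...,2])[...,None]
def proj(d,P):
    P=np.asarray(P,float);q=P@d["world_to_cam"][:3,:3].T+d["world_to_cam"][:3,3]
    a=q[...,0]/q[...,2];b=q[...,1]/q[...,2];k=1+d["k1"]*(a*a+b*b)
    return np.stack([a*k*d["fx"]+d["cx"],b*k*d["fy"]+d["cy"]],-1)
E
python3 - <<'E'
from h import *
d=get_image("top")
c=d["img"][125:230,180:345,::-1]; cv2.imwrite("pics/topc.png",cv2.resize(c,None,fx=4.8,fy=4.8,interpolation=cv2.INTER_CUBIC))
for u,v in [(200,212),(230,211),(260,210),(279,209),(300,208),(325,207),(260,165)]:
    print(u,v,depthpt(d,[u],[v]).round(4))
d=get_image("side")
c=d["img"][140:275,190:365,::-1]; cv2.imwrite("pics/sidec.png",cv2.resize(c,None,fx=4.4,fy=4.4,interpolation=cv2.INTER_CUBIC))
E
```

```text
200 212 [[0.4959 0.1942 0.0618]]
230 211 [[0.502  0.106  0.0565]]
260 210 [[0.5068 0.017  0.0589]]
279 209 [[ 0.5148 -0.0402  0.0383]]
300 208 [[ 0.5153 -0.1014  0.061 ]]
325 207 [[ 0.5208 -0.176   0.0579]]
260 165 [[0.6439 0.0202 0.0624]]
```

View pics/topc.png

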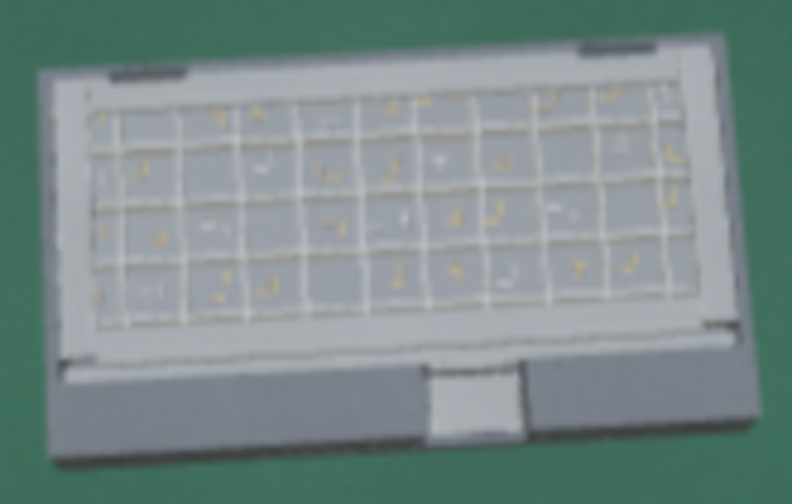

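View pics/sidec.png

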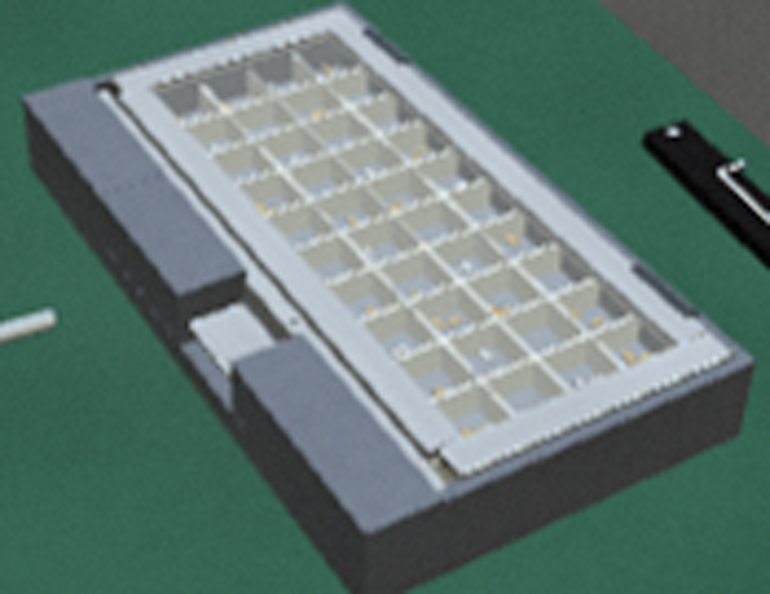

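```bash
python3 - <<'E'
from h import *
from scipy.optimize import least_squares
d=get_image("top")
cr=lambda u,v:(180+(u+.5)/4.8-.5,125+(v+.5)/4.8-.5)
px=np.array([cr(48,457),cr(760,418),cr(40,70),cr(724,35)])
K=np.array([[-.13,.22,.06],[-.13,-.22,.06],[.12,.22,.06],[.12,-.22,.06]])
def W(p,K):
    c,s=np.cos(p[2]),np.sin(p[2]);return K@np.array([[c,s,0],[-s,c,0],[0,0,1]])+[p[0],p[1],0]
r=least_squares(lambda p:(proj(d,W(p,K))-px).ravel(),[.63,0,.06]);p=r.x
print("kit",p.round(4),r.fun.round(2))
inv=lambda P:np.c_[(P[:,0]-p[0])*np.cos(p[2])+(P[:,1]-p[1])*np.sin(p[2]),-(P[:,0]-p[0])*np.sin(p[2])+(P[:,1]-p[1])*np.cos(p[2]),P[:,2]]
q=np.array([cr(427,366),cr(527,360),cr(524,438)]);print("rim top notch corners",inv(planept(d,q[:,0],q[:,1],.06)).round(4))
q=np.array([cr(432,372),cr(430,438),cr(518,370),cr(522,432)]);print("pad",inv(planept(d,q[:,0],q[:,1],.041)).round(4))
# side view
s=get_image("side");cs=lambda u,v:(190+(u+.5)/4.4-.5,140+(v+.5)/4.4-.5)
q=np.array([cs(245,272),cs(180,296),cs(232,358),cs(25,97),cs(365,530)]);P=planept(s,q[:,0],q[:,1],.06);print("side z60",P.round(4).tolist(),inv(P).round(4))
q=np.array([cs(187,320),cs(272,337)]);print("side pad",inv(planept(s,q[:,0],q[:,1],.041)).round(4))
for n,u,v,z in[("knob",122,224,0),("knobtop",118,220,.073),("can",416,227,.098),("pick",244,236,.006),("pickend",244,285,0)]:
    print(n,planept(d,[u],[v],z).round(3))
w=get_image("wrist");T=np.linalg.inv(w["world_to_cam"]);st=telemetry.read_state()
from scipy.spatial.transform import Rotation as R
Rt=R.from_euler("xyz",st["tcp_rot"]);print("cam in tool",Rt.inv().apply(T[:3,3]-st["position"]).round(3))
E
```

```text
kit [0.6189 0.015  0.0792] [-0.09  0.09  0.21  0.19 -0.43 -0.14  0.32 -0.2 ]
rim top notch corners [[-0.0856 -0.0162  0.06  ]
 [-0.0852 -0.0783  0.06  ]
 [-0.1339 -0.0731  0.06  ]]
pad [[-0.086  -0.0198  0.041 ]
 [-0.1278 -0.016   0.041 ]
 [-0.0877 -0.0738  0.041 ]
 [-0.1271 -0.0736  0.041 ]]
side z60 [[0.5359, -0.0063, 0.06], [0.4937, -0.0098, 0.06], [0.5002, -0.0704, 0.06], [0.4757, 0.2238, 0.06], [0.5104, -0.2122, 0.06]] [[-0.0844 -0.0147  0.06  ]
 [-0.1267 -0.0149  0.06  ]
 [-0.1251 -0.0758  0.06  ]
 [-0.1262  0.2194  0.06  ]
 [-0.1261 -0.218   0.06  ]]
side pad [[-0.1237 -0.0158  0.041 ]
 [-0.0881 -0.0533  0.041 ]]
knob [[0.463 0.438 0.   ]]
knobtop [[0.465 0.43  0.073]]
can [[ 0.462 -0.43   0.098]]
pick [[0.435 0.064 0.006]]
pickend [[0.289 0.059 0.   ]]
cam in tool [ 0.081 -0.001 -0.185]
```

```bash
cat > go.py <<'E'
import sys
from h import *
from scipy.spatial.transform import Rotation as R
KX,KY,KA=.6180,.015,.0792
def go(kx,ky,z,yaw=np.pi+KA):
    s=telemetry.read_state();c,n=np.cos(KA),np.sin(KA)
    t=np.array([KX+c*kx-n*ky,KY+n*kx+c*ky,z]);Rt=R.from_euler("xyz",s["tcp_rot"])
    G=R.from_euler("xyz",[np.pi,0,yaw])
    P=s["position"]; print("t",s["time_s"],"now kit",round(c*(P[0]-KX)+n*(P[1]-KY),4),round(-n*(P[0]-KX)+c*(P[1]-KY),4),"z",P[2].round(4),"F",s["force"].round(2),"w",round(s["width"],4))
    print("shift mm",(1e3*Rt.inv().apply(t-P)).round(1),"turn deg",(Rt.inv()*G).as_rotvec(degrees=True).round(2),"world",t.round(3))
if __name__=="__main__": go(*map(float,sys.argv[1:4]))
E
python3 go.py -0.112 0.03 0.12
```

```text
t 0.4 now kit -0.373 0.4986 z 0.198 F [ 0.28 -0.9  -0.24] w 0.092
shift mm [-449.1 -293.3   78.1] turn deg [-1.000e-02 -0.000e+00 -2.773e+01] world [0.504 0.036 0.12 ]
```

Emit:
jog_arm(targets=[[0, -10, -7, 0, 0, 0, -1], [0, -0.03, -0.02, 0, 0, 0, -3], [0, -0.055, -0.037, 0, 0, 0, -6], [0, -0.085, -0.056, 0, 0, 0, -9], [0, -0.115, -0.075, 0, 0, 0, -12], [0, -0.145, -0.095, 0, 0, 0, -15], [0, -0.175, -0.115, 0, 0, 0, -18], [0, -0.2, -0.13, 0, 0, 0, -20]])

```text
time_s: 1.07
position: [0.3401, 0.2823, 0.1982]
tcp_rot: [-3.141, 0.0, 3.088]
force: [0.2, 0.1, -0.2]
width: 0.043
```

My first row held a unit slip: -10 and -7 in metres where I meant -0.010 and -0.007. The per-row step limit capped it and no harm was done. I'll keep to metres.

```bash
python3 go.py -0.112 0.03 0.12
```

```text
t 1.0667 now kit -0.2558 0.2884 z 0.1982 F [ 0.2   0.06 -0.18] w 0.043
shift mm [-176.7 -237.1   78.4] turn deg [-0.02  0.02 -7.6 ] world [0.504 0.036 0.12 ]
```

Emit:
jog_arm(targets=[[0, -0.018, -0.024, 0, 0, 0, -1], [0, -0.04, -0.054, 0, 0, 0, -2], [0, -0.062, -0.084, 0, 0, 0, -3], [0, -0.084, -0.114, 0, 0, 0, -4], [0, -0.106, -0.144, 0.01, 0, 0, -5], [0, -0.13, -0.174, 0.02, 0, 0, -6], [0, -0.152, -0.205, 0.04, 0, 0, -7], [0, -0.17, -0.228, 0.06, 0, 0, -7.6]])

```text
time_s: 1.73
position: [0.4995, 0.043, 0.1384]
tcp_rot: [-3.14, 0.003, -3.062]
force: [0.3, 0.0, 0.0]
width: 0.0001
```

```bash
python3 go.py -0.112 0.03 0.07; python3 - <<'E'
from h import *
for n in ["side","wrist"]:
    d=get_image(n);cv2.imwrite(f"pics/{n}1.png",d["img"][:,:,::-1])
E
```

```text
t 1.7333 now kit -0.1159 0.0373 z 0.1384 F [0.32 0.01 0.02] w 0.0001
shift mm [-3.7 -7.2 68.5] turn deg [-0.06  0.18 -0.  ] world [0.504 0.036 0.07 ]
```

View pics/side1.png

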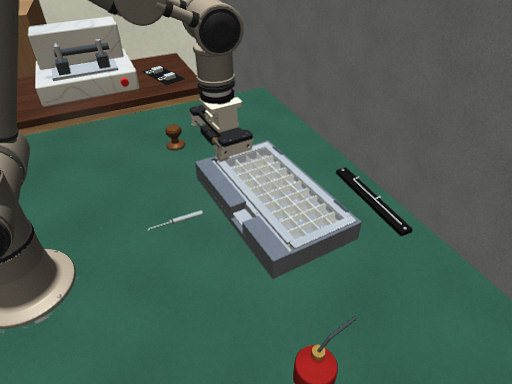

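View pics/wrist1.png

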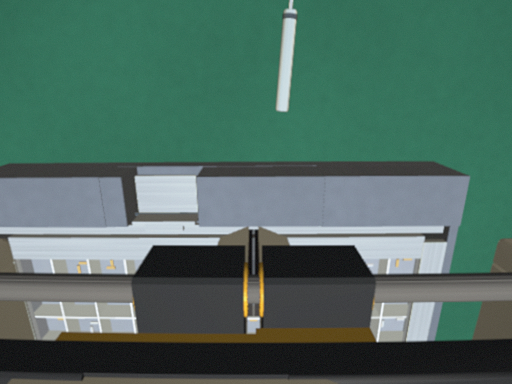

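The wrist view shows the shut fingertips at about (253,235), above the rim. The notch is at cols 137–197, rows 165–215. The side view shows the hand clear above the case. Next I go down onto the rim.

Emit:
jog_arm(targets=[[0, -0.001, -0.002, 0.015, 0, 0, 0], [0, -0.003, -0.005, 0.035, 0, 0, 0], [0, -0.0037, -0.007, 0.055, 0, 0.1, 0], [0, -0.0037, -0.0072, 0.067, 0, 0.1, 0], [0, -0.0037, -0.0072, 0.0715, 0, 0.1, 0], [0, -0.0037, -0.0072, 0.0725, 0, 0.1, 0]])

```text
time_s: 2.33
position: [0.5015, 0.0355, 0.0623]
tcp_rot: [-3.141, -0.007, -3.066]
force: [0.2, 0.0, 1.0]
width: 0.0003
```

```bash
python3 go.py -0.112 0.03 0.06
```

```text
t 2.3333 now kit -0.1145 0.0296 z 0.0623 F [0.24 0.01 1.  ] w 0.0003
shift mm [-2.5  0.4  2.3] turn deg [-0.02 -0.41 -0.21] world [0.504 0.036 0.06 ]
```

Emit:
jog_arm(targets=[[0, -0.001, 0, 0.0, 0, -0.2, 0], [0, -0.002, 0, 0.0, 0, -0.4, -0.2], [0, -0.0025, 0, 0.0005, 0, -0.4, -0.2], [0, -0.0025, 0, 0.001, 0, -0.4, -0.2]])

```text
time_s: 2.67
position: [0.5046, 0.0357, 0.0621]
tcp_rot: [-3.141, 0.002, -3.062]
force: [-0.2, -0.6, -1.1]
width: 0.0004
```

```bash
python3 go.py -0.112 0.03 0.06
```

```text
t 2.6667 now kit -0.1114 0.0296 z 0.0621 F [-0.18 -0.57 -1.14] w 0.0004
shift mm [0.6 0.4 2.1] turn deg [-0.04  0.09 -0.  ] world [0.504 0.036 0.06 ]
```

Emit:
jog_arm(targets=[[0, 0, 0, 0.0007, 0, 0, 0], [0, 0, 0, 0.0015, 0, 0, 0], [0, 0, 0, 0.0022, 0, 0, 0], [0, 0, 0, 0.0025, 0, 0, 0]])

```text
time_s: 3.0
position: [0.5045, 0.0357, 0.0595]
tcp_rot: [-3.141, 0.001, -3.062]
force: [-0.3, 0.0, 0.3]
width: 0.0003
```

```bash
python3 go.py -0.112 0.03 0.06
```

```text
t 3.0 now kit -0.1115 0.0297 z 0.0595 F [-0.33  0.05  0.29] w 0.0003
shift mm [ 0.5  0.3 -0.5] turn deg [-0.03  0.08 -0.01] world [0.504 0.036 0.06 ]
```

Emit:
jog_arm(targets=[[0, 0, 0, 0.0005, 0, 0, 0], [0, 0, 0, 0.001, 0, 0, 0], [0, 0, 0, 0.0013, 0, 0, 0]])

```text
time_s: 3.25
position: [0.5045, 0.0357, 0.0581]
tcp_rot: [-3.141, 0.001, -3.063]
force: [0.3, 0.0, 0.2]
width: 0.0007
```

Emit:
jog_arm(targets=[[0, 0, 0, 0.0005, 0, 0, 0], [0, 0, 0, 0.001, 0, 0, 0]])

```text
time_s: 3.42
position: [0.5045, 0.0357, 0.0571]
tcp_rot: [-3.141, 0.001, -3.063]
force: [-0.8, -0.3, 0.7]
width: 0.0005
```

```bash
python3 go.py -0.112 0.03 0.06; python3 - <<'E'
from h import *
d=get_image("side");cv2.imwrite("pics/side2.png",cv2.resize(d["img"][120:270,180:370,::-1],None,fx=4,fy=4,interpolation=cv2.INTER_CUBIC))
E
```

```text
t 3.4167 now kit -0.1115 0.0296 z 0.0571 F [-0.76 -0.32  0.69] w 0.0005
shift mm [ 0.5  0.4 -2.9] turn deg [-0.03  0.07 -0.01] world [0.504 0.036 0.06 ]
```

View pics/side2.png

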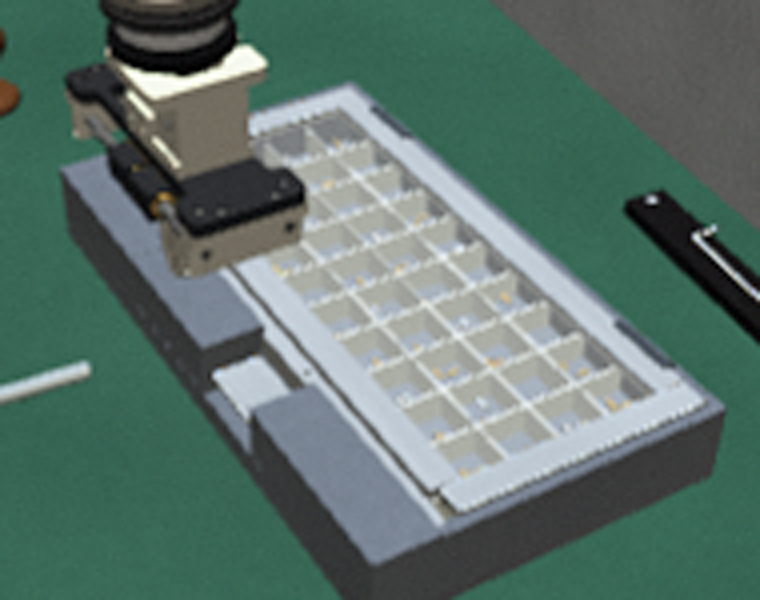

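The body hides the fingertips in this view. No clear contact force yet, since the noise is about ±1 N, so I keep going down in small steps.

Emit:
jog_arm(targets=[[0, 0, 0, 0.0005, 0, 0, 0], [0, 0, 0, 0.001, 0, 0, 0]])

```text
time_s: 3.63
position: [0.5045, 0.0357, 0.0559]
tcp_rot: [-3.141, 0.001, -3.063]
force: [-0.1, -0.4, 0.3]
width: 0.0001
```

```bash
python3 go.py -0.112 0.03 0.06
```

```text
t 3.6333 now kit -0.1116 0.0296 z 0.0559 F [-0.08 -0.39  0.26] w 0.0001
shift mm [ 0.4  0.4 -4.1] turn deg [-0.03  0.07 -0.01] world [0.504 0.036 0.06 ]
```

Emit:
jog_arm(targets=[[0, 0, 0, 0.0005, 0, 0, 0], [0, 0, 0, 0.001, 0, 0, 0]])

```text
time_s: 3.8
position: [0.5044, 0.0357, 0.0548]
tcp_rot: [-3.141, 0.001, -3.063]
force: [0.7, -0.2, 0.5]
width: 0.0004
```

```bash
python3 - <<'E'
from h import *
d=get_image("wrist");cv2.imwrite("pics/wrist2.png",d["img"][:,:,::-1])
print(telemetry.read_state()["force"])
m=d["z_map"];vv,uu=np.mgrid[0:384:4,0:512:4];P=depthpt(d,uu,vv)
KX,KY,KA=.6180,.015,.0792;c,n=np.cos(KA),np.sin(KA)
kx=c*(P[...,0]-KX)+n*(P[...,1]-KY);ky=-n*(P[...,0]-KX)+c*(P[...,1]-KY)
for a,b in[(-.08,-.02),(0.06,.1),(.1,.2),(-.2,-.09)]:
    k=(m[vv,uu]>0)&(kx>-.125)&(kx<-.09)&(ky>a)&(ky<b)&(P[...,2]<.08);print(a,b,k.sum(),np.median(P[...,2][k]) if k.any() else 0)
k=(m[vv,uu]>0)&(kx<-.16)&(P[...,2]<.03);print(k.sum(),np.median(P[...,2][k]))
E
```

```text
[ 0.12936726  0.25546649 -0.05671044]
-0.08 -0.02 308 0.038496340305112856
0.06 0.1 159 0.05822087411855745
0.1 0.2 429 0.05856400542422366
-0.2 -0.09 192 0.05846997158413274
4462 -0.001257456262618653
```

View pics/wrist2.png

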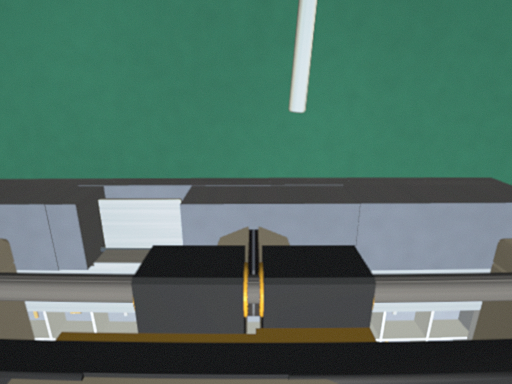

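```bash
python3 - <<'E'
from h import *
from scipy.spatial.transform import Rotation as R
d=get_image("wrist");s=telemetry.read_state();Rt=R.from_euler("xyz",s["tcp_rot"])
f=lambda P:Rt.inv().apply(P-s["position"])
print(s["position"],s["force"].round(2))
for u in (225,240,246,252,258,264,280):
  for v in (222,226,230,234,238,244):
    P=depthpt(d,np.array([u]),np.array([v]))[0]; print(u,v,P.round(4),(1e3*f(P)).round(1))
for t in [(0,0,0),(.0095,0,0),(.0095,.019,0),(.0095,-.019,0)]:print(t,proj(d,s["position"]+Rt.apply(t)).round(1))
cv2.imwrite("pics/w3.png",cv2.resize(d["img"][180:280,180:330,::-1],None,fx=5,fy=5,interpolation=cv2.INTER_CUBIC))
E
```

```text
[0.50436238 0.03570682 0.05484339] [-0.15 -0.46 -1.25]
225 222 [0.5013 0.0171 0.0586] [  4.5 -18.3  -3.8]
225 226 [0.5042 0.0172 0.0582] [  1.6 -18.4  -3.3]
225 230 [0.507  0.0173 0.0579] [ -1.2 -18.5  -3.1]
225 234 [0.5096 0.0175 0.0581] [ -3.8 -18.6  -3.3]
225 238 [0.4933 0.0199 0.0969] [ 12.3 -14.9 -42.1]
225 244 [0.4939 0.0204 0.1021] [ 11.6 -14.5 -47.2]
240 222 [0.5006 0.0262 0.0586] [ 4.5 -9.2 -3.8]
240 226 [0.5033 0.0264 0.0586] [ 1.8 -9.2 -3.7]
240 230 [0.4932 0.0268 0.0864] [ 11.8  -8.  -31.6]
240 234 [0.4926 0.027  0.0925] [ 12.3  -7.7 -37.6]
240 238 [0.4931 0.0272 0.096 ] [ 11.8  -7.6 -41.2]
240 244 [0.4932 0.0275 0.1024] [ 11.8  -7.4 -47.5]
246 222 [0.5006 0.0299 0.0579] [ 4.2 -5.5 -3.1]
246 226 [0.5033 0.0301 0.0579] [ 1.5 -5.5 -3.1]
246 230 [0.4925 0.0299 0.0874] [ 12.2  -4.8 -32.6]
246 234 [0.4929 0.0301 0.0914] [ 11.8  -4.7 -36.6]
246 238 [0.4931 0.0302 0.0957] [ 11.7  -4.7 -40.8]
246 244 [0.4933 0.0303 0.1016] [ 11.4  -4.5 -46.7]
252 222 [0.5001 0.0335 0.0585] [ 4.4 -1.8 -3.6]
252 226 [0.5029 0.0338 0.0582] [ 1.6 -1.8 -3.4]
252 230 [0.4939 0.0332 0.0839] [ 10.6  -1.7
[... 477 characters left out ...]
0.0408 0.0585] [ 4.4  5.5 -3.7]
264 226 [0.5018 0.041  0.0592] [ 2.1  5.5 -4.4]
264 230 [0.4916 0.0392 0.0878] [ 12.4   4.5 -33. ]
264 234 [0.492  0.0391 0.0917] [ 12.    4.4 -36.9]
264 238 [0.4925 0.039  0.0954] [ 11.5   4.2 -40.5]
264 244 [0.4921 0.0388 0.1027] [ 12.    4.  -47.9]
280 222 [0.4994 0.0508 0.057 ] [ 3.8 15.4 -2.2]
280 226 [0.5017 0.0509 0.0579] [ 1.5 15.4 -3.1]
280 230 [0.5037 0.051  0.0593] [-0.6 15.3 -4.4]
280 234 [0.4914 0.0472 0.0917] [ 11.9  12.5 -36.8]
280 238 [0.4917 0.0469 0.0957] [ 11.7  12.1 -40.8]
280 244 [0.4916 0.0464 0.1025] [ 11.8  11.6 -47.7]
(0, 0, 0) [255.  226.2]
(0.0095, 0, 0) [255.  212.1]
(0.0095, 0.019, 0) [285.8 212. ]
(0.0095, -0.019, 0) [224.2 212.1]
```

View pics/w3.png

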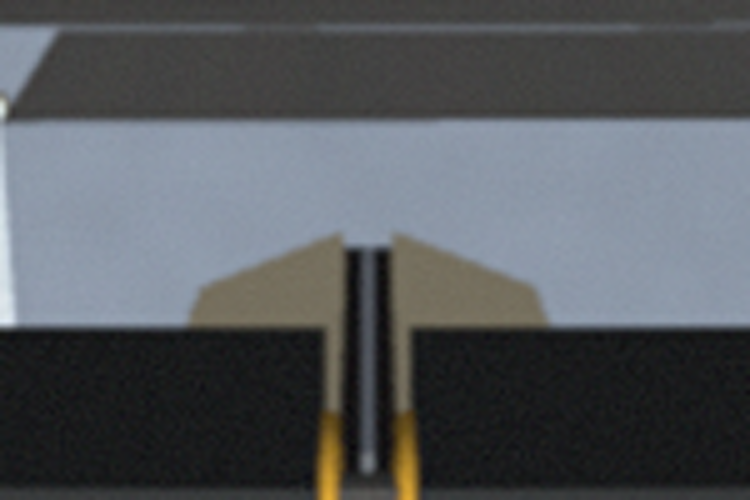

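```bash
python3 - <<'E'
from h import *
from scipy.spatial.transform import Rotation as R
d=get_image("side");s=telemetry.read_state();Rt=R.from_euler("xyz",s["tcp_rot"])
f=lambda P:Rt.inv().apply(P-s["position"])
x0,y0=195,120
im=cv2.resize(d["img"][y0:y0+80,x0:x0+90,::-1],None,fx=8,fy=7.5,interpolation=cv2.INTER_CUBIC)
for name,t in [("tcp",(0,0,0)),("b",(0,0,-.066)),("fl",(.0095,.019,0)),("fr",(-.0095,-.019,0))]:
    u,v=proj(d,s["position"]+Rt.apply(t));print(name,u,v);cv2.circle(im,(int((u-x0)*8),int((v-y0)*7.5)),4,(0,0,255),-1)
cv2.imwrite("pics/s3.png",im)
for u in range(214,260,5):
  P=[(1e3*f(depthpt(d,np.array([u]),np.array([v]))[0])).round(0).astype(int).tolist() for v in (165,172,178,182,186,190,194)];print(u,P)
E
```

```text
tcp 227.9351989537736 196.9588222213835
b 226.43600770701582 176.65935207465444
fl 221.55139147801705 194.161302628207
fr 234.44049042001038 199.80919754304458
214 [[34, -9, -119], [38, -16, -104], [0, 87, -6], [8, 69, -7], [15, 54, -6], [18, 50, 4], [18, 52, 19]]
219 [[25, -18, -121], [33, -34, -113], [-12, 80, -6], [-5, 65, -4], [4, 46, -7], [10, 33, -4], [18, 16, -6]]
224 [[25, -50, -140], [36, -72, -138], [32, -59, -111], [13, -12, -62], [14, -12, -50], [13, -8, -34], [6, 11, -4]]
229 [[16, -55, -140], [27, -78, -138], [34, -93, -134], [35, -92, -122], [32, -85, -106], [-12, 18, -6], [-5, 4, -5]]
234 [[4, -58, -138], [17, -83, -138], [24, -96, -132], [20, -87, -114], [20, -86, -102], [-24, 11, -6], [-17, -3, -5]]
239 [[-5, -65, -138], [7, -88, -138], [9, -92, -124], [8, -87, -109], [8, -87, -98], [-38, 9, -2], [-27, -11, -6]]
244 [[-15, -71, -138], [-2, -95, -138], [-3, -91, -119], [-6, -86, -103], [-53, 9, -9], [-46, -5, -8], [-38, -18, -7]]
249 [[-25, -77, -139], [-14, -96, -134], [-18, -88, -111], [-18, -87, -99], [-67, 7, -6], [-58, -9, -6], [-49, -25, -7]]
254 [[-128, 89, -4], [-28, -94, -129], [-32, -87, -106], [-87, 15, -6], [-79, 2, -4], [-71, -12, -3], [-62, -28, -5]]
259 [[-140, 82, -4], [-123, 51, -4], [-110, 28, -3], [-100, 11, -4], [-91, -5, -5], [-82, -21, -5], [-74, -35, -4]]
```

View pics/s3.png

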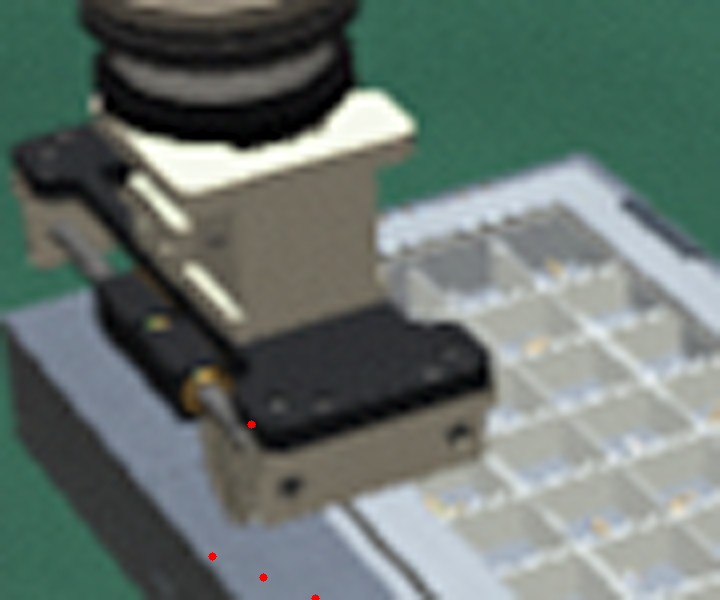

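Both the wrist and side views put the true fingertips about 29–32 mm higher than the reported TCP. The tip shows at world z≈0.083 while the reported TCP is at 0.055, and no contact force confirms it. So the reported TCP sits about 30 mm beyond the real tip. I expect rim contact near a reported z of 0.03, and I'll go by force.

Emit:
jog_arm(targets=[[0, 0, 0, 0.004, 0, 0, 0], [0, 0, 0, 0.009, 0, 0, 0], [0, 0, 0, 0.013, 0, 0, 0], [0, 0, 0, 0.016, 0, 0, 0], [0, 0, 0, 0.018, 0, 0, 0], [0, 0, 0, 0.018, 0, 0, 0]])

```text
time_s: 4.45
position: [0.504, 0.0357, 0.0362]
tcp_rot: [-3.141, -0.0, -3.063]
force: [-0.1, 0.1, -0.6]
width: 0.0008
```

```bash
python3 go.py -0.112 0.03 0.03;python3 - <<'E'
from h import *
d=get_image("wrist")
cv2.imwrite("pics/w4.png",cv2.resize(d["img"][180:280,180:330,::-1],None,fx=5,fy=5,interpolation=cv2.INTER_CUBIC))
s=get_image("side")
cv2.imwrite("pics/s4.png",cv2.resize(s["img"][120:220,190:310,::-1],None,fx=6,fy=6,interpolation=cv2.INTER_CUBIC))
E
```

```text
t 4.45 now kit -0.112 0.0297 z 0.0362 F [-0.09  0.09 -0.61] w 0.0008
shift mm [0.  0.3 6.2] turn deg [-0.02 -0.01 -0.01] world [0.504 0.036 0.03 ]
```

View pics/w4.png

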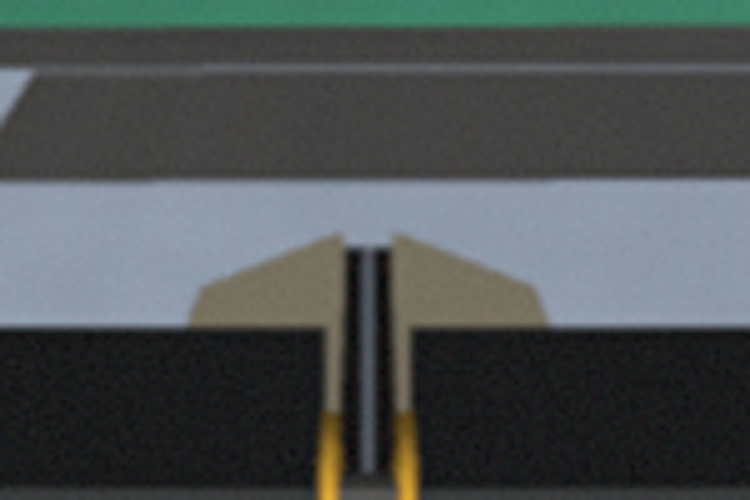

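View pics/s4.png

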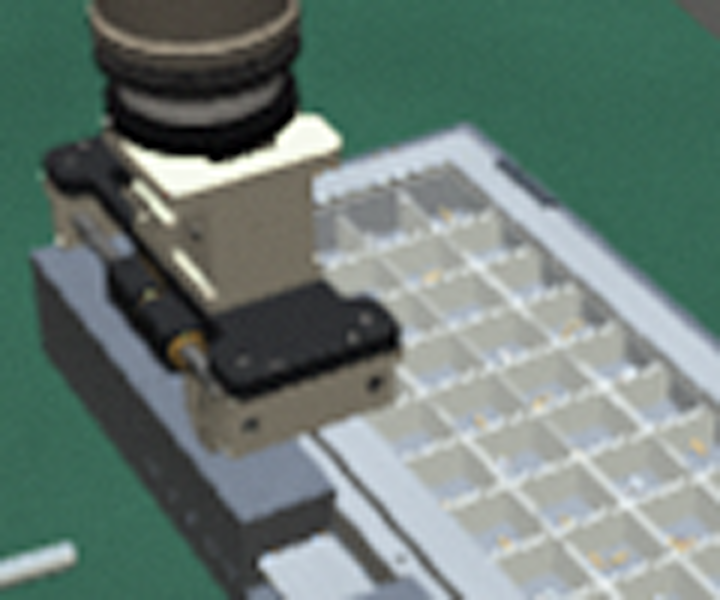

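The view agrees: the tip is 5–8 mm above the rim and fingers-only below the body. I keep feeling downward.

Emit:
jog_arm(targets=[[0, 0, 0, 0.0015, 0, 0, 0], [0, 0, 0, 0.0025, 0, 0, 0], [0, 0, 0, 0.003, 0, 0, 0]])

```text
time_s: 4.8
position: [0.5044, 0.0357, 0.0337]
tcp_rot: [-3.141, 0.001, -3.063]
force: [-1.0, -0.1, 0.2]
width: 0.0004
```

Emit:
jog_arm(targets=[[0, 0, 0, 0.0006, 0, 0, 0], [0, 0, 0, 0.0012, 0, 0, 0], [0, 0, 0, 0.0012, 0, 0, 0]])

```text
time_s: 5.05
position: [0.5043, 0.0357, 0.0324]
tcp_rot: [-3.141, 0.001, -3.063]
force: [0.6, -0.6, 0.9]
width: 0.0002
```

Emit:
jog_arm(targets=[[0, 0, 0, 0.0005, 0, 0, 0], [0, 0, 0, 0.001, 0, 0, 0], [0, 0, 0, 0.001, 0, 0, 0]])

```text
time_s: 5.3
position: [0.5043, 0.0357, 0.0314]
tcp_rot: [-3.141, 0.001, -3.063]
force: [-0.5, -0.4, -0.4]
width: 0.0003
```

Emit:
jog_arm(targets=[[0, 0, 0, 0.0005, 0, 0, 0], [0, 0, 0, 0.001, 0, 0, 0], [0, 0, 0, 0.001, 0, 0, 0]])

```text
time_s: 5.55
position: [0.5044, 0.0357, 0.0312]
tcp_rot: [-3.141, 0.001, -3.063]
force: [-3.4, -0.1, 8.3]
width: 0.0003
```

Emit:
jog_arm(targets=[[0, 0, 0, 0.0005, 0, 0, 0], [0, 0, 0, 0.001, 0, 0, 0], [0, 0, 0, 0.001, 0, 0, 0]])

```text
time_s: 5.8
position: [0.5044, 0.0357, 0.0311]
tcp_rot: [-3.141, 0.002, -3.062]
force: [-3.3, -0.2, 9.8]
width: 0.0006
```

Contact: 8–10 N at a reported z of 0.0312, so the true tip is 28.8 mm behind the reported TCP. I ease the pressure and slide along the rim to the right, which is tool −y.

Emit:
jog_arm(targets=[[0, 0, -0.004, 0.0004, 0, 0, 0], [0, 0, -0.009, 0.0004, 0, 0, 0], [0, 0, -0.014, 0.0004, 0, 0, 0], [0, 0, -0.019, 0.0004, 0, 0, 0], [0, 0, -0.022, 0.0004, 0, 0, 0]])

```text
time_s: 6.22
position: [0.5068, 0.0135, 0.0312]
tcp_rot: [-3.141, 0.003, -3.063]
force: [0.5, 3.5, 5.9]
width: 0.0008
```

```bash
python3 go.py -0.112 -0.0455 0.031
```

```text
t 6.2167 now kit -0.1109 0.0073 z 0.0312 F [0.51 3.49 5.94] w 0.0008
shift mm [  1.1 -52.8   0.2] turn deg [-0.02  0.18 -0.03] world [ 0.51  -0.039  0.031]
```

Emit:
jog_arm(targets=[[0, 0.0005, -0.004, 0.0005, 0, 0.1, 0], [0, 0.001, -0.008, 0.0005, 0, 0.1, 0], [0, 0.001, -0.012, 0.0005, 0, 0.1, 0], [0, 0.001, -0.016, 0.0005, 0, 0.1, 0], [0, 0.001, -0.018, 0.0005, 0, 0.1, 0]])

```text
time_s: 6.63
position: [0.5079, -0.0046, 0.0311]
tcp_rot: [3.141, 0.003, -3.064]
force: [-0.7, 4.1, 5.5]
width: 0.0005
```

Emit:
jog_arm(targets=[[0, 0, -0.003, 0.0006, 0, 0.1, 0], [0, 0, -0.006, 0.0006, 0, 0.1, 0], [0, 0, -0.009, 0.0006, 0, 0.1, 0], [0, 0, -0.01, 0.0006, 0, 0.1, 0]])

```text
time_s: 6.97
position: [0.5088, -0.0153, 0.0304]
tcp_rot: [-3.142, 0.001, -3.064]
force: [-0.5, -0.5, -0.3]
width: 0.0006
```

Emit:
jog_arm(targets=[[0, 0, -0.003, 0.0006, 0, 0, 0], [0, 0, -0.006, 0.0006, 0, 0, 0], [0, 0, -0.009, 0.0006, 0, 0, 0], [0, 0, -0.01, 0.0006, 0, 0, 0]])

```text
time_s: 7.3
position: [0.5095, -0.0259, 0.0296]
tcp_rot: [-3.141, 0.001, -3.064]
force: [0.6, -0.2, -0.0]
width: 0.0008
```

```bash
python3 go.py -0.112 -0.0455 0.031
```

```text
t 7.3 now kit -0.1114 -0.0322 z 0.0296 F [ 0.59 -0.21 -0.05] w 0.0008
shift mm [  0.6 -13.3  -1.4] turn deg [-0.01  0.04 -0.1 ] world [ 0.51  -0.039  0.031]
```

The force vanished and z dropped as the tip passed kit y≈-0.015, which is the notch's left end and matches the camera. I centre the tip in the notch and go down.

Emit:
jog_arm(targets=[[0, 0, -0.004, 0, 0, 0, 0], [0, 0.0005, -0.009, 0.0, 0, 0, 0], [0, 0.001, -0.013, 0.001, 0, 0, 0], [0, 0.001, -0.0133, 0.004, 0, 0, 0], [0, 0.001, -0.0133, 0.008, 0, 0, 0], [0, 0.001, -0.0133, 0.011, 0, 0, 0], [0, 0.001, -0.0133, 0.0125, 0, 0, 0], [0, 0.001, -0.0133, 0.013, 0, 0, 0]])

```text
time_s: 7.97
position: [0.5092, -0.039, 0.0161]
tcp_rot: [3.141, -0.0, -3.064]
force: [-0.1, -1.0, -0.2]
width: -0.0
```

```bash
python3 go.py -0.112 -0.0455 0.012;python3 - <<'E'
from h import *
d=get_image("wrist")
cv2.imwrite("pics/w5.png",cv2.resize(d["img"][160:280,160:350,::-1],None,fx=4,fy=4,interpolation=cv2.INTER_CUBIC))
E
```

```text
t 7.9667 now kit -0.1127 -0.0452 z 0.0161 F [-0.14 -1.   -0.17] w -0.0
shift mm [-0.7 -0.3  4.1] turn deg [ 0.01 -0.01 -0.09] world [ 0.51  -0.039  0.012]
```

View pics/w5.png

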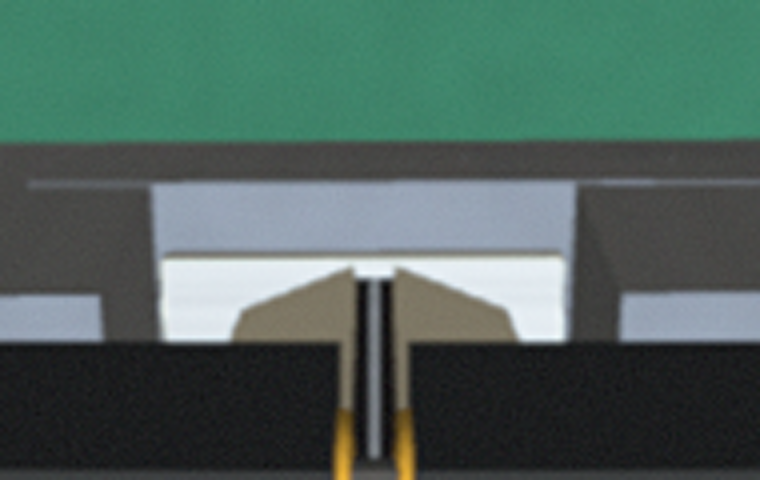

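The wrist view shows the tip centred in the notch, over the front part of the white pad (crop cols 160–567, tip at (375,270)). I press down.

Emit:
jog_arm(targets=[[0, -0.0003, 0, 0.001, 0, 0, 0], [0, -0.0003, 0, 0.002, 0, 0, 0], [0, -0.0003, 0, 0.003, 0, 0, 0], [0, -0.0003, 0, 0.004, 0, 0, 0], [0, -0.0003, 0, 0.005, 0, 0, 0], [0, -0.0003, 0, 0.005, 0, 0, 0]])

```text
time_s: 8.52
position: [0.5096, -0.039, 0.0112]
tcp_rot: [3.142, -0.0, -3.064]
force: [0.5, 0.9, 0.8]
width: 0.0005
```

Emit:
jog_arm(targets=[[0, 0, 0, 0.001, 0, 0, 0], [0, 0, 0, 0.002, 0, 0, 0], [0, 0, 0, 0.0025, 0, 0, 0]])

```text
time_s: 8.77
position: [0.5096, -0.039, 0.0087]
tcp_rot: [3.141, 0.0, -3.064]
force: [-0.7, -0.8, 2.9]
width: 0.0003
```

Emit:
jog_arm(targets=[[0, 0, 0, 0.001, 0, 0, 0], [0, 0, 0, 0.002, 0, 0, 0], [0, 0, 0, 0.002, 0, 0, 0]])

```text
time_s: 9.02
position: [0.5096, -0.039, 0.0065]
tcp_rot: [3.141, 0.0, -3.064]
force: [-0.5, -0.1, 3.0]
width: 0.0003
```

```bash
python3 go.py -0.112 -0.0455 0.012;python3 - <<'E'
from h import *
d=get_image("side")
cv2.imwrite("pics/s6.png",cv2.resize(d["img"][100:280,180:400,::-1],None,fx=3.3,fy=3.3,interpolation=cv2.INTER_CUBIC))
E
```

```text
t 9.0167 now kit -0.1123 -0.0452 z 0.0065 F [-0.49 -0.15  2.96] w 0.0003
shift mm [-0.3 -0.3 -5.5] turn deg [ 0.01  0.   -0.1 ] world [ 0.51  -0.039  0.012]
```

View pics/s6.png

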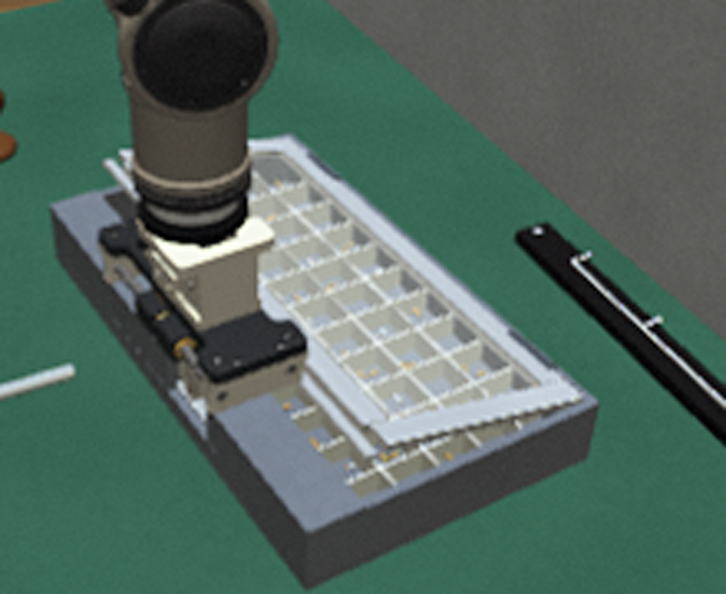

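The lid is free and leaning on the hand, its front edge raised at crop (380,440). I draw the hand up and back toward the robot.

Emit:
jog_arm(targets=[[0, 0, 0, -0.004, 0, 0, 0], [0, 0.002, 0, -0.012, 0, 0, 0], [0, 0.007, 0, -0.022, 0, 0, 0], [0, 0.016, 0, -0.035, 0, 0, 0], [0, 0.03, 0, -0.05, 0, 0, 0], [0, 0.048, 0, -0.065, 0, 0, 0], [0, 0.068, 0, -0.08, 0, 0, 0], [0, 0.085, 0, -0.095, 0, 0, 0]])

```text
time_s: 9.73
position: [0.4231, -0.0454, 0.1028]
tcp_rot: [3.142, -0.0, -3.064]
force: [0.1, -0.0, 0.2]
width: 0.0002
```

Emit:
jog_arm(targets=[[0, 0.01, 0, -0.015, 0, 0, 0], [0, 0.02, 0, -0.03, 0, 0, 0], [0, 0.03, 0, -0.045, 0, 0, 0], [0, 0.04, 0, -0.06, 0, 0, 0], [0, 0.045, 0, -0.07, 0, 0, 0], [0, 0.045, 0, -0.075, 0, 0, 0], [0, 0.045, 0, -0.075, 0, 0, 0], [0, 0.045, 0, -0.075, 0, 0, 0]])

```text
time_s: 10.4
position: [0.3784, -0.049, 0.178]
tcp_rot: [-3.141, 0.001, -3.064]
force: [-0.6, -0.2, -0.4]
width: 0.0009
```

```bash
python3 go.py -0.112 -0.0455 0.012;python3 - <<'E'
from h import *
for n in("side","top"):
    d=get_image(n);cv2.imwrite(f"pics/{n}7.png",d["img"][:,:,::-1])
E
```

```text
t 10.4 now kit -0.2439 -0.0448 z 0.178 F [-0.64 -0.18 -0.42] w 0.0009
shift mm [-131.8   -0.5  166.1] turn deg [-0.01  0.04 -0.09] world [ 0.51  -0.039  0.012]
```

View pics/side7.png

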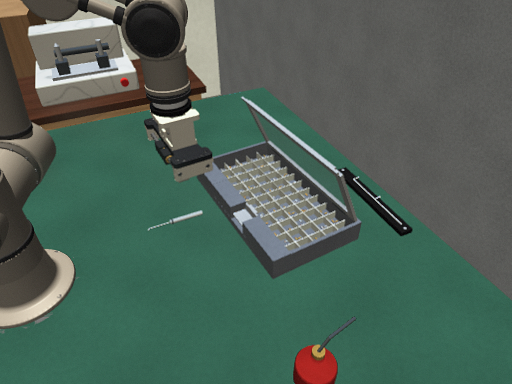

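View pics/top7.png

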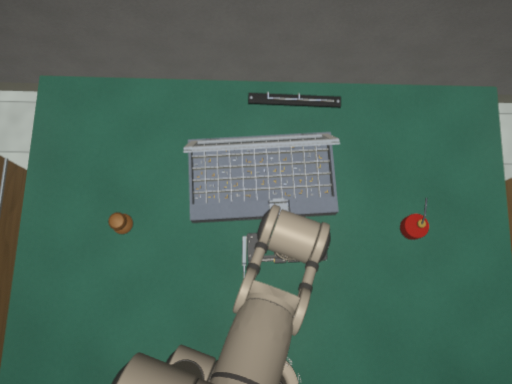

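The side view shows the lid standing up, its top edge running from (245,98) to (345,175). The hand is well clear, and the knob, can and pick have not moved. I check the lid angle and whether it is steady before handing in.

```bash
python3 - <<'E'
from h import *
KX,KY,KA=.6180,.015,.0792;c,n=np.cos(KA),np.sin(KA)
d=get_image("side");d2=get_image("side")
print("diff",np.abs(d["img"].astype(int)-d2["img"]).max())
vv,uu=np.mgrid[90:250,230:365];P=depthpt(d,uu,vv)
kx=c*(P[...,0]-KX)+n*(P[...,1]-KY)
k=(d["z_map"][vv,uu]>0)&(P[...,2]>.1)&(kx>0)&(kx<.2)&(np.abs(P[...,1])<.23)
a=np.arctan2(P[...,2][k]-.056,.112-kx[k]);print(k.sum(),"lid angle",np.median(a),"top z",np.percentile(P[...,2][k],98))
t=get_image("top")
for nm,u,v,z in[("knobtop",118,220,.073),("can",416,227,.098)]:print(nm,planept(t,[u],[v],z).round(3))
s=telemetry.read_state();print(s["force"].round(2),np.abs(s["joint_vel"]).max(),s["time_s"])
E
```

```text
diff 104
2744 lid angle 1.1629833441505424 top z 0.23506209048792018
knobtop [[0.465 0.43  0.073]]
can [[ 0.462 -0.43   0.098]]
[-0.2   0.08 -0.49] 0.002351252854883775 10.65
```

The two frames differ, so I let a little more time pass and measure again.

Emit:
jog_arm(targets=[[0, 0, 0, -0.005, 0, 0, 0], [0, 0, 0, -0.01, 0, 0, 0], [0, 0, 0, -0.01, 0, 0, 0], [0, 0, 0, -0.01, 0, 0, 0], [0, 0, 0, -0.01, 0, 0, 0], [0, 0, 0, -0.01, 0, 0, 0], [0, 0, 0, -0.01, 0, 0, 0], [0, 0, 0, -0.01, 0, 0, 0]])

```text
time_s: 11.32
position: [0.3781, -0.0488, 0.1872]
tcp_rot: [3.141, -0.002, -3.064]
force: [-1.2, -0.9, 0.1]
width: 0.0005
```

```bash
python3 - <<'E'
from h import *
KX,KY,KA=.6180,.015,.0792;c,n=np.cos(KA),np.sin(KA)
d0=None
for i in range(3):
    d=get_image("side")
    vv,uu=np.mgrid[90:250,230:365];P=depthpt(d,uu,vv)
    kx=c*(P[...,0]-KX)+n*(P[...,1]-KY)
    k=(d["z_map"][vv,uu]>0)&(P[...,2]>.1)&(kx>0)&(kx<.2)&(np.abs(P[...,1])<.23)
    print(np.median(np.arctan2(P[...,2][k]-.056,.112-kx[k])), None if d0 is None else (np.abs(d["img"].astype(int)-d0)>40).sum()); d0=d["img"].astype(int)
cv2.imwrite("pics/side8.png",d["img"][:,:,::-1])
env.sign_off()
E
```

```text
1.1935290207493932 None
1.1934813261661925 1
1.193662244170512 3
the job is handed in; nothing more can be done
```

View pics/side8.png

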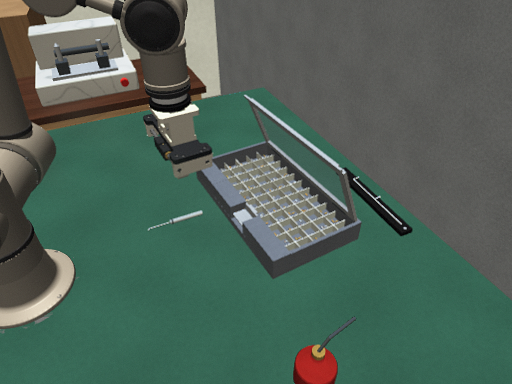

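The pin kit is open. I ran the shut fingertips along the front rim at about 6 N until they dropped into the notch at kit y ≈ -15 mm. I then centred at y ≈ -45 mm, pressed the catch at about 3 N until the lid sprang free, and drew the hand up and back. I handed the job in at about 11.5 s of robot time.

**Last checks:**
- **Lid:** it stands steady at 1.19 rad across three pictures. It was still settling at 1.16 rad one look earlier.
- **Hand:** it is clear of everything and reads no contact force.
- **Knob, oil can and pick:** in the pictures after the opening they look to be where they were. I judged this by eye and did not measure them again.

**What disagreed or went wrong:**
- **TCP offset:** the reported TCP lay about 29 mm beyond the real fingertips. Two cameras and the rim contact at reported z 0.031 instead of 0.060 agreed on this, so I corrected for it and worked by force.
- **Unit slip:** the first row of my first move had its shift in the wrong unit (-10 and -7 instead of -0.010 and -0.007 m). The step limit capped it and no harm was done.
- **Catch force:** the press read about 3 N, not the 5 N given, but the lid released at about the depth stated.

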